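Start the hold-down bolt of a tube support on the laser stage

TASK

On the black laser stage one V-support is already bolted down; the hold-down bolt of the other still stands up, resting loose on the mouth of its thread. Start that bolt by its knurled head so that it cannot cross-thread: turn it backward (counter-clockwise from above) only until it drops into the thread, then forward (clockwise) one full turn from there. Finish while still gripping the bolt's head with the bolt at rest, and leave the tight bolt and everything lying around as they are.

Things in the scene. Friction and masses are not known exactly. Their poses are not given: they have to be found in the camera images.
- bolt_top (a point): centre of the flat top of the standing bolt's head, a plain knurled steel cylinder 42 mm across, 26 mm tall, dark hex recess on top; z is its upright axis. Grip it from above at any yaw. At the start its underside stands about 30 mm above its support's foot (24 mm above the bush), bare 24 mm thread between; the V-block begins 65 mm from the bolt's axis, otherwise the fingers have free room all round
- bolt_head: the head of the standing bolt (same part; origin at the centre of its underside, 26 mm below bolt_top). Bolt 0.45 kg in all, give or take 30 percent
- bolt_turn (a joint): turn of the standing bolt, rad, growing counter-clockwise from above (backward: the thread is right-handed). 0 is where, turned backward, its thread end passes the mouth of the thread in the boss and the bolt drops. It starts 0.5 to 1.4 rad before that (negative values). It turns easily (under 0.1 Nm) and keeps its angle when let go
- bolt_height (a joint): height of the standing bolt, m; captive and upright, it rises and falls freely by its own weight (at most to +0.006). Turning backward it climbs to 0 (pitch 5 mm), then falls to -0.005 past the thread's mouth; a firm grip can hold it up: press lightly down (about 5 N) or loosen the fingers. Each forward turn then lowers it 5 mm (-0.010 after one; 1 mm of play upward). Fully home is -0.024
- support_loose: V-support with the standing bolt. Origin on the bolt's axis at the plate, x away from the V-block. Steel foot 60 mm wide, top 36 mm above the plate, on a round threaded boss 50 mm across under the bolt; bush round the bolt 34 mm across, top 42 mm above the plate; V-block 75 mm tall, 56 x 64 mm, centred 96 mm from the bolt towards the robot. Fixed
- support_fixed: the same V-support, already bolted down; the two may stand either way round, left or right. Fixed
- tight_bolt_top (a point): centre of the top of the other bolt's head, of the same make; run home, its top is 68 mm above the plate (the standing one about 91 mm)
- tight_bolt_turn (a joint): turn of the tight bolt, rad, 0 at the start; stiff (2 Nm)
- stage: black two-axis stage with a drilled black plate 320 x 440 mm on top, plate top 122 mm above the table; origin under its centre at table height. Fixed
- parallel_bar: plain dark steel bar 120 x 18 x 14 mm lying on the plate between the two supports; bystander
- angle_stop: L-shaped dark steel stop, arms 100 and 78 mm long, 12 mm high, lying on the robot's side of the plate; bystander
- rule: steel rule 200 x 28 x 3 mm on the table; bystander
- tape_roll: roll of paper tape, 80 mm across, 22 mm high, on the table; bystander
- wood_disc: thin plywood disc, 84 mm across, on the table; bystander
- memory_stick: white memory stick, 55 mm long, on the table; bystander
- tube_offcut: short aluminium tube 40 mm across, 50 mm tall, standing on the table; bystander
- hex_key: large dark steel hex key, 140 mm long, on the table; bystander

How it is judged:
On the way, in this order (a step that is already met when the one before it is completed fails the run):
1. turned backward past the mouth of the thread, the bolt has dropped into it (value of joint bolt_turn above -0.3 rad and value of joint bolt_height below -0.0035 m), for 0.1 s.
2. the bolt is turned forward and runs down under the thread (value of joint bolt_turn below -3.14 rad and value of joint bolt_height below -0.006 m), for 0.1 s.
At the end, for the whole second after the job is handed in: The bolt stands one full turn forward of its drop (bolt_turn -6.28, within 1.0 rad), engaged in the thread (bolt_height between -0.0122 and -0.0078 m), at rest (under 0.1 rad/s and 10 mm/s), and the fingers still grip its head with more than 3 N (value of joint bolt_turn between -7.28 and -5.28 rad and value of joint bolt_height between -0.0122 and -0.0078 m and contact force between the fingers and bolt_head above 3 N and angular speed of bolt_head below 0.1 rad/s and linear speed of bolt_head below 0.01 m/s); the arm keeps its last pose, push and grip.
It fails at once if the tight bolt is turned by more than 0.2 rad (value of joint tight_bolt_turn above 0.2 rad or value of joint tight_bolt_turn below -0.2 rad).
It fails at once if something lying on the plate or table is moved by more than 30 mm (distance of any of parallel_bar, angle_stop, rule, tape_roll, wood_disc, memory_stick, tube_offcut, hex_key from where it was at the start of the episode above 0.03 m).
It also fails if it takes over 69 s, if anything falls off the work surface, if the arm or the gripper's body presses on something with over 40 N, if the wrist force passes 120 N, or if a joint passes its speed limit or range.

ROBOT

A 6-joint arm with a two-finger parallel gripper is mounted at the origin on the work surface. World frame = base frame: x ahead of the robot, y to its left, z up, the work surface at z = 0. Lengths are in m, angles in rad, forces in N, time in s.
With the tool pointing down it reaches from about 0.25 to 0.725 m from the base axis. Payload 4 kg.
Tool frame: the origin (TCP) lies at the very end of the fingers, on their centre line; the grasp point (between the pads) lies 19 mm behind it; z points along the fingers, y is the direction in which the jaws open and shut (so a half turn about z gives the same grasp; the last joint's range is limited). The gripper opens to 85 mm and grips with 20 to 120 N. Pads are 22 mm wide; open, the fingers measure 114 mm over their backs; the gripper's body (76 mm by 85 mm) begins 54 mm behind the grasp point. The pads swing forward as they close: fully open they stand 13 mm farther back than shut.
Start: joints at [-1.297, 0.241, 0.005, 1.335, 0, 1.571], TCP at [0.135, -0.481, 0.231] pointing down, gripper open.
Joint ranges: [-2.72, 2.72], [-1.05, 1.87], [-1.09, 1.28], [-1.99, 2.15], [-1.42, 1.44], [-3.14, 3.14]. Speed limits (rad/s): [2.79, 2.79, 3.14, 3.14, 3.14, 3.14].

INTERFACE

Orientations are given as a unit quaternion [x, y, z, w].
In Python, from workcell import bot gives the robot as it stands.
- The arm moves only by the shell command python3 -m crank 'ROWS'. ROWS is JSON, a list that holds one entry, the list of rows, each a list of 5 numbers: the shift along the tool's x, y, z in mm, then the turn about the tool's z in degrees, then the closure in counts, from 0 (fully open) to 255 (shut). In form: [[[tx, ty, tz, turn, grip], ...]]. A call has 1 to 12 rows; each row shifts and turns the pose as measured when the row begins, along the tool's axes as they then stand; what a row does not reach is not made up. A row lasts 1/8 s, in which the tool goes at most 62.5 mm and 10.7 degrees, less where a joint would pass 70% of its speed; a pose out of reach is approached as far as the arm can. A call is refused whole if a number of a shift passes 62.5 or a number of a turn 10.7, either way. A call with a gripper value outside its range is refused whole. The fingers move at their own pace and stop on an object; the grip force is fixed at half the most. Time passes only in rows, so rows that do not move let the fingers close. It gives the time, the measured TCP pose, the force and the opening at its end, in the units of the state.
- bot.get_obs(): the state, without advancing time (a new reading comes with each control period).
- bot.camera(name): name is "scene" or "top" or "wrist"; returns a dict with "img" (420x560x3 uint8, blue, green, red), "depth" (420x560 float32, m along the optical axis (not along the pixel's ray), 0 where there is no reading), "fx", "fy", "cx", "cy" (pixels), "D" ([k1, k2, p1, p2, k3] as OpenCV has them; the pictures are not rectified), "R" (3x3) and "t" (3): a world point X has camera coordinates R X + t; the wrist camera has in their place "T_tool_cam" (4x4, takes a point from camera to tool coordinates, whose origin is the TCP and whose axes are the flange's). Camera axes: x right, y down, z forward; pixel columns grow to the right and rows downward; lengths in m; the calibration is good to about 2 mm. A picture is of the moment at which its call begins: read the wrist's pose just before it.
- bot.job_done(): hands the job in, once; it reports no verdict.
The state is a dict: "clock": time; "joint_pos": joint angles; "joint_vel": joint speeds; "tau": joint torques, N m; "eef_pos": TCP position; "tool_rot": TCP orientation; "ft_force": force on the tool from outside, world axes, zero at the start; "ft_torque": the same for the moment, N m; "grip_width": finger opening in m.
Only numpy, scipy, OpenCV 4.12 (cv2) and the standard library are available. Lean on these libraries where they do the work, as an engineer would, in place of code of your own. Each camera call takes 0.05 s, during which the arm holds its last target.

## Working session

There is one attempt and no reset: what is moved stays moved. The work goes in short steps, Python scripts to look and compute and a shell command to move; the robot and the scene stay as the last step left them, time stands still between calls to the robot, and variables do not carry over. Pictures are saved under pics/ and viewed, and the job is handed in when it is done.

```bash
mkdir -p pics; ls
python3 - <<'E'
from workcell import bot
import cv2
print(bot.get_obs())
for n in("scene","top","wrist"):
    c=bot.camera(n); cv2.imwrite(f"pics/{n}0.png",c["img"])
    print(n,{k:c[k] for k in c if k not in("img","depth")})
E
```

```text
pics
{'clock': 0.0, 'joint_pos': array([-1.29699141e+00,  2.41369672e-01,  3.71590817e-03,  1.33516937e+00,
        1.37180791e-06,  1.57075963e+00]), 'joint_vel': array([ 0.00080244, -0.00045179, -0.00021165, -0.00025733, -0.00105071,
       -0.00109394]), 'tau': array([ 1.68273407e-03, -3.72322118e+01,  2.52404577e+01,  1.68961933e-02,
       -1.55810835e-04, -5.84549156e-06]), 'eef_pos': array([ 0.13503005, -0.48077397,  0.23043139]), 'tool_rot': array([ 9.90640473e-01,  1.36493320e-01, -1.37606492e-04, -1.00401724e-03]), 'ft_force': array([-0.09908458, -1.05778437, -0.68015659]), 'ft_torque': array([ 0.02673343, -0.01949598, -0.03814136]), 'grip_width': 0.08504702149249255}
scene {'fx': 384.3559885871061, 'fy': 384.3559885871061, 'cx': 277.2963342704174, 'cy': 210.20994944198586, 'D': array([0.03233818, 0.        , 0.        , 0.        , 0.        ]), 'R': array([[-0.22003476,  0.9753971 ,  0.01360864],
       [ 0.7776215 ,  0.18380837, -0.60126474],
       [-0.58897327, -0.12171677, -0.79893399]]), 't': array([ 0.10690513, -0.27398483,  1.48125321])}
top {'fx': 446.066926277832
[... 194 characters left out ...]
.01024331],
       [-0.98994216,  0.01881537, -0.14021594],
       [ 0.14037971,  0.00767925, -0.99006796]]), 't': array([-0.01541916,  0.50182508,  1.42532287])}
wrist {'fx': 334.3075962384938, 'fy': 334.3075962384938, 'cx': 279.1922470843289, 'cy': 206.98134233893313, 'D': array([0.01535353, 0.        , 0.        , 0.        , 0.        ]), 'T_tool_cam': array([[-7.29302008e-04, -9.64927848e-01, -2.62514221e-01,
         6.80299439e-02],
       [ 9.99999721e-01, -6.60503339e-04, -3.50319071e-04,
        -7.93557980e-04],
       [ 1.64641108e-04, -2.62514404e-01,  9.64928060e-01,
        -1.41631195e-01],
       [ 0.00000000e+00,  0.00000000e+00,  0.00000000e+00,
         1.00000000e+00]])}
```

View pics/top0.png

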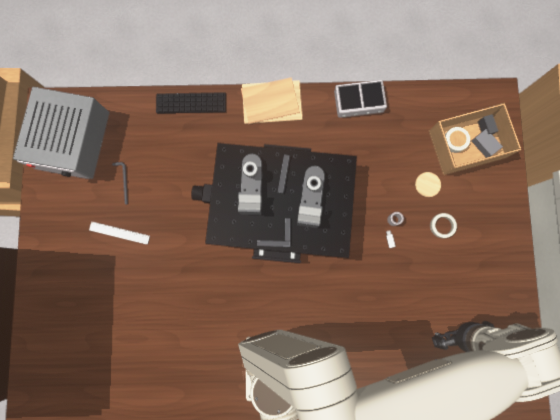

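View pics/scene0.png

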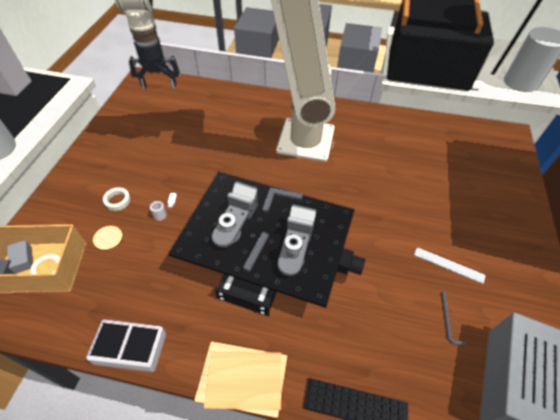

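The top view shows the bolt heads near (250,168) and (314,183). Next I'll measure their heights.

```bash
cat > h.py <<'E'
import numpy as np, cv2
from workcell import bot
def ray(c,u,v):
    K=np.array([[c["fx"],0,c["cx"]],[0,c["fy"],c["cy"]],[0,0,1]])
    p=cv2.undistortPoints(np.array([[[u,v]]],float),K,c["D"])[0,0]
    return np.array([p[0],p[1],1])
def world(c,u,v,z):
    d=c["R"].T@ray(c,u,v); o=-c["R"].T@c["t"]
    return o+d*(z-o[2])/d[2]
def depthpt(c,u,v):
    d=np.median(c["depth"][v-1:v+2,u-1:u+2]); return c["R"].T@(ray(c,u,v)*d-c["t"])
E
python3 - <<'E'
from h import *
c=bot.camera("top")
for (u,v) in [(250,168),(314,183)]:
    for du in range(-15,16,3): print(u+du,depthpt(c,u+du,v).round(3), depthpt(c,u,v+du).round(3))
im=c["img"]; s=cv2.resize(im[130:260,200:360],None,fx=5,fy=4.6,interpolation=cv2.INTER_CUBIC) 
s=cv2.resize(im[130:250,200:360],None,fx=5,fy=5,interpolation=cv2.INTER_CUBIC); cv2.imwrite("pics/topz.png",s)
c=bot.camera("scene"); cv2.imwrite("pics/scenez.png",cv2.resize(c["img"][170:310,170:360],None,fx=4,fy=4,interpolation=cv2.INTER_CUBIC))
E
```

```text
235 [0.624 0.115 0.122] [0.671 0.068 0.124]
238 [0.624 0.105 0.124] [0.652 0.065 0.159]
241 [0.624 0.096 0.122] [0.643 0.065 0.159]
244 [0.602 0.079 0.213] [0.62  0.061 0.211]
247 [0.601 0.07  0.214] [0.61  0.061 0.214]
250 [0.601 0.061 0.214] [0.601 0.061 0.214]
253 [0.601 0.052 0.214] [0.593 0.061 0.213]
256 [0.601 0.044 0.213] [0.583 0.061 0.214]
259 [0.614 0.038 0.158] [0.579 0.063 0.194]
262 [0.622 0.031 0.125] [0.578 0.066 0.158]
265 [0.623 0.021 0.12 ] [0.569 0.066 0.158]
299 [ 0.573 -0.084  0.122] [ 0.611 -0.129  0.158]
302 [ 0.573 -0.093  0.122] [ 0.602 -0.129  0.157]
305 [ 0.565 -0.1    0.158] [ 0.593 -0.128  0.156]
308 [ 0.558 -0.108  0.19 ] [ 0.576 -0.126  0.19 ]
311 [ 0.558 -0.116  0.192] [ 0.567 -0.126  0.191]
314 [ 0.558 -0.125  0.189] [ 0.558 -0.125  0.189]
317 [ 0.558 -0.134  0.192] [ 0.549 -0.125  0.189]
320 [ 0.558 -0.143  0.189] [ 0.541 -0.125  0.188]
323 [ 0.57  -0.157  0.129] [ 0.537 -0.127  0.16 ]
326 [ 0.571 -0.167  0.122] [ 0.528 -0.127  0.156]
329 [ 0.571 -0.176  0.123] [ 0.519 -0.126  0.158]
```

View pics/topz.png

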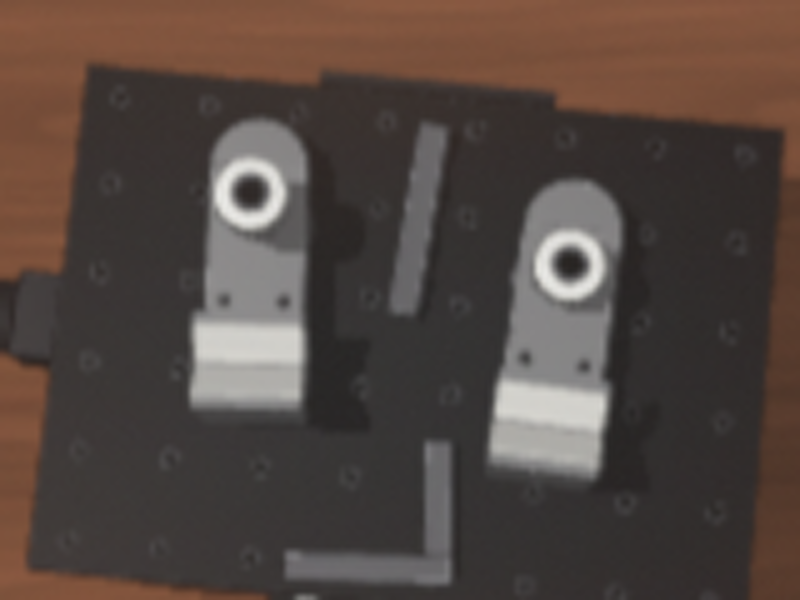

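View pics/scenez.png

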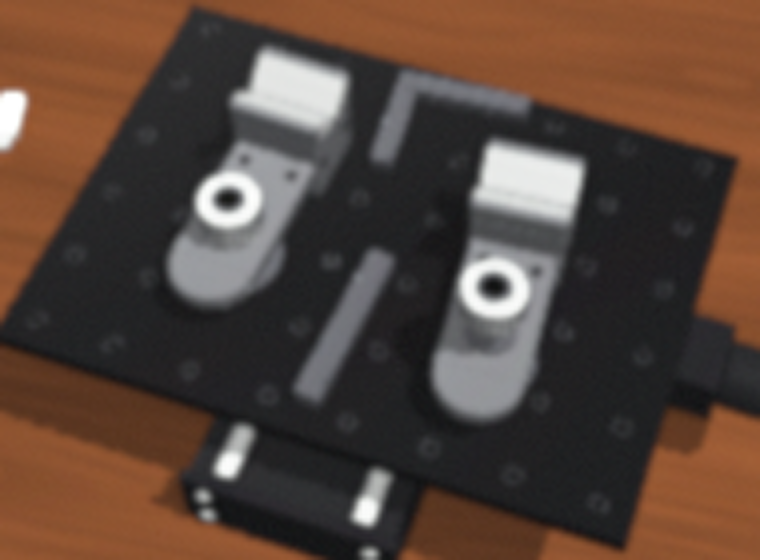

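The left bolt in the top view (y≈+0.06) is the standing one, with its top at z≈0.213. I'll refine its position from the white rings in both views and work out the move in tool axes.

```bash
cat >> h.py <<'E'
from scipy.spatial.transform import Rotation as Ro
def st():
    o=bot.get_obs(); R=Ro.from_quat(o["tool_rot"]).as_matrix()
    print("t",round(o["clock"],2),"pos",(o["eef_pos"]*1000).round(1),"tx",R[:,0].round(3),"tz",R[:,2].round(3),"q",np.degrees(o["joint_pos"]).round(1),"F",o["ft_force"].round(1),"T",o["ft_torque"].round(2),"w",round(o["grip_width"]*1000,1))
    return o,R
def to(P):
    o,R=st(); d=R.T@(np.array(P)-o["eef_pos"])*1000; print("tool delta",d.round(1)); return d
E
python3 - <<'E'
from h import *
for n,u0,v0 in [("top",250,168),("scene",294,242)]:
    c=bot.camera(n); im=c["img"]; z=.213
    m=np.zeros(im.shape[:2],np.uint8); m[v0-10:v0+11,u0-10:u0+11]=255
    w=((im.min(2)>205)&(m>0)).astype(np.uint8)
    cn,_=cv2.findContours(w,cv2.RETR_EXTERNAL,cv2.CHAIN_APPROX_NONE); cn=max(cn,key=cv2.contourArea)
    (u,v),ax,_=cv2.fitEllipse(cn); print(n,u,v,ax,world(c,u,v,z).round(4))
to([.601,.061,.30])
E
```

```text
top 249.474609375 168.18792724609375 (11.548178672790527, 12.25293254852295) [0.6011 0.0627 0.213 ]
scene 293.41131591796875 241.54983520507812 (13.360764503479004, 15.737417221069336) [0.6014 0.0639 0.213 ]
t 0.35 pos [ 135.2 -481.2  231. ] tx [ 0.963  0.27  -0.   ] tz [-0.     0.001 -1.   ] q [-74.3  13.8   0.3  76.5  -0.   90. ] F [ 0.9  0.6 -0.3] T [-0.03 -0.01 -0.04] w 85.7
tool delta [ 595.1 -396.1  -68.7]
```

```bash
python3 -m crank '[[[0,0,-6,-10,0],[0,0,-6,-10,0],[0,0,-6,-10,0],[0,0,-6,-10,0],[0,0,-6,-10,0],[0,0,-6,-10,0],[0,0,-6,-10,0],[0,0,-6,-10,0],[0,0,-6,-10,0],[0,0,-6,-10,0],[0,0,-6,-10,0],[0,0,-6,-10,0]]]'; python3 -c "
from h import *
to([.601,.063,.29])"
```

```text
clock: 1.85
eef_pos: [0.1349, -0.4804, 0.3042]
tool_rot: [0.344, 0.939, 0.001, -0.001]
ft_force: [-0.2, 0.5, 0.5]
grip_width: 0.0856
t 1.85 pos [ 134.9 -480.4  304.2] tx [-0.763  0.647  0.003] tz [-0.001  0.003 -1.   ] q [-74.3  12.8   9.7  87.2  -0.  -34. ] F [-0.2  0.5  0.5] T [ 0.02 -0.01 -0.02] w 85.6
tool delta [ -4.2 715.9  15.6]
```

```bash
python3 -m crank '[[[0,58,0,0,0],[0,58,0,0,0],[0,58,0,0,0],[0,58,0,0,0],[0,58,0,0,0],[0,58,0,0,0],[0,58,0,0,0],[0,58,0,0,0],[0,58,0,0,0],[0,58,0,0,0],[0,58,0,0,0],[0,40,0,0,0]]]'; python3 -c "
from h import *
to([.601,.063,.29])"
```

```text
clock: 3.35
eef_pos: [0.5872, 0.0487, 0.3061]
tool_rot: [0.348, 0.938, 0.0, 0.003]
ft_force: [0.2, -0.8, 0.5]
grip_width: 0.0855
t 3.35 pos [587.2  48.7 306.1] tx [-0.758  0.652 -0.006] tz [ 0.006 -0.002 -1.   ] q [ 4.8 23.4 24.8 91.1 -0.1 45.5] F [ 0.2 -0.8  0.5] T [-0.03 -0.04  0.02] w 85.5
tool delta [-1.1 19.8 16.1]
```

```bash
python3 -m crank '[[[-1,20,10,0,0],[0,0,0,-10.7,0],[0,0,0,-10.7,0],[0,0,0,-10.7,0],[0,0,0,-10.7,0],[0,0,0,-10.7,0],[0,0,0,-10.7,0],[0,0,0,-10.7,0],[0,0,0,-10.7,0],[0,0,0,-10.7,0],[0,0,0,-10.7,0],[0,0,0,-10.7,0]]]'
python3 - <<'E'
from h import *
o,R=st()
c=bot.camera("wrist"); cv2.imwrite("pics/w1.png",c["img"])
T=c["T_tool_cam"]; im=c["img"]
g=cv2.inRange(im,(205,)*3,(255,)*3)
cn,_=cv2.findContours(g,cv2.RETR_EXTERNAL,cv2.CHAIN_APPROX_NONE)
for k in cn:
    if cv2.contourArea(k)<200 or len(k)<5: continue
    (u,v),ax,_=cv2.fitEllipse(k)
    d=R@T[:3,:3]@ray(c,u,v); p=o["eef_pos"]+R@T[:3,3]
    print(round(u),round(v),np.round(ax),(p+d*(.213-p[2])/d[2]).round(4))
to([.601,.063,.25])
E
```

```text
clock: 4.85
eef_pos: [0.5972, 0.0568, 0.2861]
tool_rot: [-0.628, 0.778, 0.0, -0.006]
ft_force: [0.3, 0.5, 0.3]
grip_width: 0.0852
t 4.85 pos [597.2  56.8 286.1] tx [-0.212 -0.977  0.009] tz [-0.01  -0.007 -1.   ] q [  5.6  25.6  25.2  90.2  -0.4 -72.2] F [0.3 0.5 0.3] T [-0.01 -0.03 -0.05] w 85.2
77 408 [29. 46.] [0.7842 0.1737 0.213 ]
21 292 [ 46. 144.] [0.7861 0.0715 0.213 ]
276 226 [56. 59.] [0.6012 0.0626 0.213 ]
418 194 [ 4. 89.] [0.5051 0.061  0.213 ]
409 204 [ 9. 89.] [0.5113 0.0661 0.213 ]
389 195 [ 21. 111.] [0.5237 0.0572 0.213 ]
431 194 [15. 98.] [0.4964 0.0628 0.213 ]
t 4.9 pos [597.2  56.7 286. ] tx [-0.208 -0.978  0.009] tz [-0.01  -0.007 -1.   ] q [  5.6  25.6  25.2  90.2  -0.4 -72.4] F [ 0.2 -0.5  0.6] T [ 0.02 -0.02  0.01] w 85.2
tool delta [-7.3 -2.7 35.9]
```

View pics/w1.png

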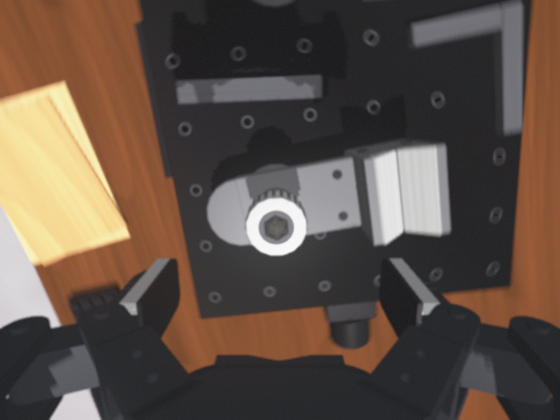

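The wrist view shows the head ring at (276,226), which gives (0.601, 0.063). All three cameras agree. Centre and descend.

```bash
python3 -m crank '[[[-6,-3,20,0,0],[0,0,20,-9,0],[0,0,0,0,0]]]'; python3 -c "
from h import *
to([.6012,.0627,.182])"
```

```text
clock: 5.28
eef_pos: [0.6, 0.0593, 0.2443]
tool_rot: [-0.686, 0.728, 0.001, -0.007]
ft_force: [0.3, 0.6, -0.3]
grip_width: 0.0854
t 5.28 pos [600.   59.3 244.3] tx [-0.06  -0.998  0.009] tz [-0.012 -0.008 -1.   ] q [  5.8  26.2  20.1  84.6  -0.4 -80.7] F [ 0.3  0.6 -0.3] T [0.01 0.01 0.02] w 85.4
tool delta [-4.  -1.7 62.2]
```

```bash
python3 -m crank '[[[-4,-2,10,0,0],[0,0,15,0,0],[0,0,15,0,0],[0,0,0,0,0]]]'; python3 -c "
from h import *
to([.6012,.0627,.182])"
```

```text
clock: 5.78
eef_pos: [0.6023, 0.0625, 0.2029]
tool_rot: [-0.682, 0.731, 0.0, -0.007]
ft_force: [-0.8, -0.5, -0.8]
grip_width: 0.0856
t 5.78 pos [602.3  62.5 202.9] tx [-0.069 -0.998  0.009] tz [-0.01  -0.008 -1.   ] q [  6.1  27.2  15.4  78.9  -0.4 -79.9] F [-0.8 -0.5 -0.8] T [0.03 0.   0.01] w 85.6
tool delta [-0.3  0.9 20.9]
```

```bash
python3 -m crank '[[[0,1,10,0,0],[0,0,10.5,0,0],[0,0,0,0,0]]]'; python3 -m crank '[[[0,0,0,0,150],[0,0,0,0,150],[0,0,0,0,150],[0,0,0,0,150],[0,0,0,0,150],[0,0,0,0,150]]]'
python3 - <<'E'
from h import *
to([.6012,.0627,.182])
cv2.imwrite("pics/w2.png",bot.camera("wrist")["img"])
E
```

```text
clock: 6.15
eef_pos: [0.6014, 0.0625, 0.1817]
tool_rot: [-0.682, 0.731, 0.0, -0.006]
ft_force: [-0.5, 0.7, -0.1]
grip_width: 0.0856
clock: 6.9
eef_pos: [0.6001, 0.0627, 0.1831]
tool_rot: [-0.682, 0.731, 0.001, -0.006]
ft_force: [-1.9, 0.4, 0.1]
grip_width: 0.0407
t 6.9 pos [600.1  62.7 183.1] tx [-0.069 -0.998  0.008] tz [-0.011 -0.008 -1.   ] q [  6.2  27.4  12.8  76.1  -0.4 -79.9] F [-1.9  0.4  0.1] T [-0.01  0.21  0.02] w 40.7
tool delta [-0.1 -1.1  1.1]
```

View pics/w2.png

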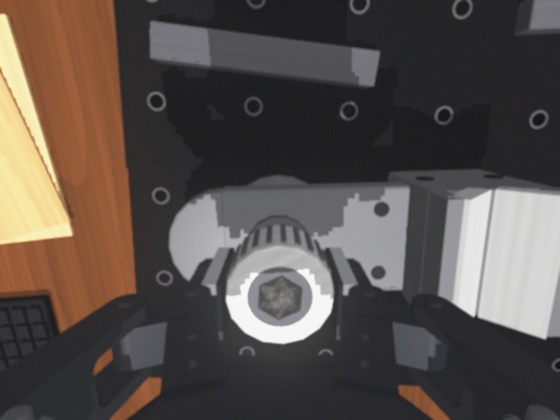

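The fingers hold the head centred at (280,297). Now turn backward with a light push.

```bash
python3 -m crank '[[[0,0,0.5,-5,200],[0,0,0.5,-5,200],[0,0,0.5,-5,200]]]'; python3 -c "
from h import *
st()"
```

```text
clock: 7.32
eef_pos: [0.5999, 0.0627, 0.1832]
tool_rot: [0.774, -0.633, -0.001, 0.006]
ft_force: [-2.6, 0.2, 2.7]
grip_width: 0.0408
t 7.33 pos [599.9  62.7 183.2] tx [ 0.199 -0.98   0.006] tz [-0.01  -0.008 -1.   ] q [  6.2  27.3  12.8  76.   -0.4 -95.3] F [-2.6  0.2  2.7] T [-0.08  0.36 -0.09] w 40.8
```

```bash
python3 -m crank '[[[0,0,0.8,-5,200],[0,0,0.8,-5,200]]]'; python3 -m crank '[[[0,0,0.8,-4,200]]]';python3 -m crank '[[[0,0,0.8,-4,200]]]'; python3 -c "
from h import *
st()"
```

```text
clock: 7.58
eef_pos: [0.5999, 0.0626, 0.1833]
tool_rot: [0.828, -0.561, -0.001, 0.006]
ft_force: [-2.8, -0.4, 2.8]
grip_width: 0.0402
clock: 7.7
eef_pos: [0.5998, 0.0626, 0.1834]
tool_rot: [0.848, -0.531, -0.001, 0.005]
ft_force: [-1.6, -0.3, 2.8]
grip_width: 0.0404
clock: 7.82
eef_pos: [0.5998, 0.0626, 0.1834]
tool_rot: [0.866, -0.5, -0.001, 0.005]
ft_force: [-1.9, 0.4, 3.4]
grip_width: 0.0404
t 7.83 pos [599.8  62.6 183.4] tx [ 0.5   -0.866  0.003] tz [-0.007 -0.008 -1.   ] q [   6.2   27.2   12.6   75.8   -0.4 -113.9] F [-1.9  0.4  3.4] T [-0.07  0.47 -0.14] w 40.4
```

Turned 34° so far, and z is climbing as the thread should make it. Continue in small steps, watching z and force.

```bash
for i in 1; do :; done; python3 -m crank '[[[0,0,1,-4,200]]]'|grep -E 'pos|for'; python3 -m crank '[[[0,0,1,-4,200]]]'|grep -E 'pos|for'; python3 -m crank '[[[0,0,1,-4,200]]]'|grep -E 'pos|for'; python3 -c "
from h import *
st()"
```

```text
eef_pos: [0.5998, 0.0626, 0.1834]
ft_force: [-2.0, -0.2, 3.6]
eef_pos: [0.5997, 0.0625, 0.1834]
ft_force: [-4.0, 0.0, 3.1]
eef_pos: [0.5997, 0.0625, 0.1834]
ft_force: [-2.8, 0.3, 5.2]
t 8.2 pos [599.7  62.5 183.4] tx [ 0.674 -0.739  0.003] tz [-0.005 -0.008 -1.   ] q [   6.2   27.1   12.4   75.6   -0.4 -126.2] F [-2.8  0.3  5.2] T [-0.15  0.49 -0.11] w 40.3
```

```bash
python3 -m crank '[[[0,0,1,-4,200]]]'|grep -E 'pos|for'; python3 -m crank '[[[0,0,1,-4,200]]]'|grep -E 'pos|for'; python3 -m crank '[[[0,0,1,-4,200]]]'|grep -E 'pos|for'
python3 - <<'E'
from h import *
st()
c=bot.camera("wrist"); cv2.imwrite("pics/w3.png",c["img"])
E
```

```text
eef_pos: [0.5997, 0.0625, 0.1834]
ft_force: [-2.7, -0.2, 2.9]
eef_pos: [0.5997, 0.0624, 0.1834]
ft_force: [-2.1, 0.7, 3.4]
eef_pos: [0.5997, 0.0623, 0.1833]
ft_force: [-2.1, 0.4, 2.8]
t 8.57 pos [599.7  62.3 183.3] tx [ 0.817 -0.577  0.003] tz [-0.003 -0.009 -1.   ] q [   6.2   27.    12.2   75.4   -0.5 -138.6] F [-2.1  0.4  2.8] T [-0.15  0.42 -0.07] w 40.7
```

View pics/w3.png

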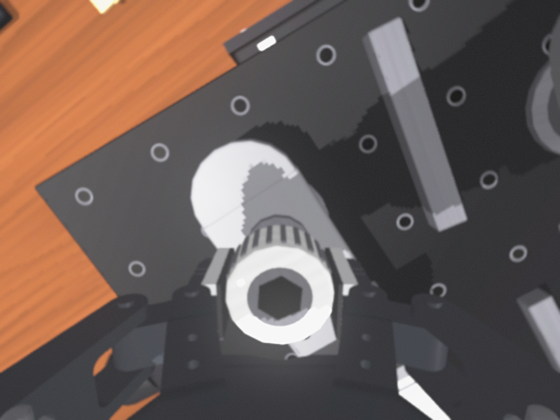

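```bash
python3 -m crank '[[[0,0,1.2,-4,200]]]'|grep -E 'pos|for'; python3 -m crank '[[[0,0,1.2,-4,200]]]'|grep -E 'pos|for';  python3 -m crank '[[[0,0,1.2,-3,200]]]'|grep -E 'pos|for'
python3 - <<'E'
from h import *
st()
c=bot.camera("top"); print(np.array([depthpt(c,249+a,163+b)[2] for a in(-4,0,4) for b in (0,4,8)]).round(4))
E
```

```text
eef_pos: [0.5997, 0.0623, 0.1828]
ft_force: [-1.8, 0.3, 2.4]
eef_pos: [0.5997, 0.0623, 0.1814]
ft_force: [0.1, -0.2, -3.9]
eef_pos: [0.5996, 0.0623, 0.1793]
ft_force: [0.5, 0.0, -4.4]
t 9.0 pos [599.6  62.3 179.3] tx [ 0.914 -0.406  0.001] tz [-0.003 -0.009 -1.   ] q [   6.2   27.1   11.8   74.9   -0.5 -149.8] F [ 0.5  0.  -4.4] T [ 0.03 -0.2   0.01] w 40.4
[0.652  0.6549 0.6565 0.6507 0.6537 0.6545 0.6484 0.6527 0.656 ]
```

The force flipped to −4.4 N, which is the bolt's weight hanging in the grip, and z is falling. So the drop happened at j6≈−143°. Stop turning and press down to seat it.

```bash
python3 -m crank '[[[0,0,1,0,200]]]'|grep -E 'pos|for'; python3 -m crank '[[[0,0,1,0,200]]]'|grep -E 'pos|for';  python3 -m crank '[[[0,0,1,0,200]]]'|grep -E 'pos|for';python3 -m crank '[[[0,0,1,0,200]]]'|grep -E 'pos|for'; python3 -c "
from h import *
st()"
```

```text
eef_pos: [0.5997, 0.0622, 0.179]
ft_force: [-4.1, -0.3, 8.8]
eef_pos: [0.5997, 0.0623, 0.179]
ft_force: [-3.5, 1.0, 4.2]
eef_pos: [0.5997, 0.0623, 0.179]
ft_force: [-3.9, 0.7, 5.3]
eef_pos: [0.5997, 0.0623, 0.179]
ft_force: [-3.2, -0.0, 4.9]
t 9.55 pos [599.7  62.3 179. ] tx [ 0.913 -0.409  0.004] tz [ 0.    -0.009 -1.   ] q [   6.2   27.    11.5   74.6   -0.5 -149.7] F [-3.2 -0.   4.9] T [-0.12  0.68  0.05] w 40.5
```

Seated at 179.0, with +5 N contact. Loosen the fingers so it settles fully, turn the open hand back near the j6 limit, and regrip.

```bash
python3 -m crank '[[[0,0,0,0,90],[0,0,0,0,90],[0,0,0,0,90],[0,0,0,-8,90],[0,0,0,-8,90],[0,0,0,-8,90],[0,0,0,0,90]]]'
python3 - <<'E'
from h import *
o,R=st()
c=bot.camera("wrist"); cv2.imwrite("pics/w4.png",c["img"])
to([.6012,.0627,.178])
E
```

```text
clock: 10.42
eef_pos: [0.6011, 0.0622, 0.1778]
tool_rot: [1.0, 0.004, 0.001, 0.004]
ft_force: [-0.0, -0.1, 0.5]
grip_width: 0.0556
t 10.43 pos [601.1  62.2 177.8] tx [1.    0.007 0.002] tz [ 0.002 -0.009 -1.   ] q [   6.2   27.1   11.6   74.4   -0.5 -174.3] F [-0.  -0.1  0.5] T [-0.  0.  0.] w 55.6
t 10.47 pos [601.1  62.2 177.8] tx [1.    0.007 0.002] tz [ 0.002 -0.009 -1.   ] q [   6.2   27.1   11.6   74.4   -0.5 -174.2] F [-0.  -0.7 -0. ] T [-0.01  0.02 -0.  ] w 54.9
tool delta [ 0.1 -0.5 -0.3]
```

View pics/w4.png

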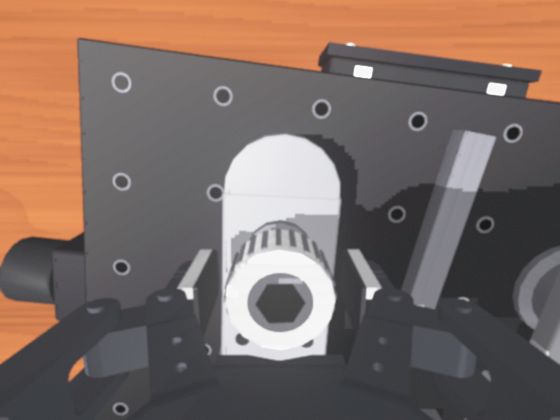

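The head ring is at (280,299), loose between the open fingers. I'll measure its top height from wrist depth, comparing against the same rings, and by the top camera.

```bash
cat >> h.py <<'E'
def headz():
    o=bot.get_obs(); R=Ro.from_quat(o["tool_rot"]).as_matrix(); c=bot.camera("wrist"); T=c["T_tool_cam"]
    def P(u,v):
        d=c["depth"][v-1:v+2,u-1:u+2]; d=np.median(d); return (o["eef_pos"]+R@(T[:3,:3]@(ray(c,u,v)*d)+T[:3,3]))
    print("head z",[P(u,v)[2].round(4) for u,v in [(238,300),(322,300),(250,325),(310,325),(280,335)]])
    return P
E
python3 - <<'E'
from h import *
P=headz(); print("foot",[P(u,v).round(4) for u,v in [(250,170),(300,150)]])
E
```

```text
head z [np.float64(0.208), np.float64(0.2082), np.float64(0.2078), np.float64(0.2076), np.float64(0.2081)]
foot [array([0.6433, 0.0778, 0.1567]), array([0.6531, 0.0536, 0.1567])]
```

The head top is 51 mm above the foot, which matches height −5 mm, so it has dropped. Regrip and turn forward.

```bash
python3 -m crank '[[[0,0,0,0,200],[0,0,0,0,200],[0,0,0,0,200],[0,0,0,0,200]]]'; python3 -m crank '[[[0,0,0.8,5,200],[0,0,0.8,10,200],[0,0,0.8,10,200],[0,0,0.8,10,200]]]'; python3 -c "
from h import *
st();headz()"
```

```text
clock: 11.02
eef_pos: [0.6011, 0.0621, 0.1781]
tool_rot: [1.0, 0.002, 0.001, 0.004]
ft_force: [-0.6, 0.1, 0.6]
grip_width: 0.0407
clock: 11.52
eef_pos: [0.6009, 0.0616, 0.1776]
tool_rot: [0.951, -0.308, 0.003, 0.004]
ft_force: [-1.9, -0.5, 3.8]
grip_width: 0.0403
t 11.53 pos [600.9  61.6 177.6] tx [ 0.81  -0.587  0.008] tz [ 0.004 -0.009 -1.   ] q [   6.1   27.    11.3   74.2   -0.5 -137.9] F [-1.9 -0.5  3.8] T [-0.06  0.35  0.05] w 40.3
head z [np.float64(0.2081), np.float64(0.2077), np.float64(0.2075), np.float64(0.2072), np.float64(0.2076)]
```

It lowers 0.5 mm per 36°, as it should. Continue.

```bash
python3 -m crank '[[[0,0,0.8,10,200],[0,0,0.8,10,200],[0,0,0.8,10,200],[0,0,0.8,10,200],[0,0,0.8,10,200],[0,0,0.8,10,200],[0,0,0.8,10,200],[0,0,0.8,10,200],[0,0,0.8,10,200],[0,0,0.8,10,200]]]'; python3 -c "
from h import *
st();headz()"
```

```text
clock: 12.82
eef_pos: [0.5996, 0.0617, 0.1761]
tool_rot: [-0.359, 0.933, -0.005, 0.002]
ft_force: [-2.0, -0.7, 4.4]
grip_width: 0.0404
t 12.82 pos [599.6  61.7 176.1] tx [-0.743 -0.669  0.   ] tz [ 0.007 -0.008 -1.   ] q [  6.1  26.8  10.7  73.7  -0.5 -35.9] F [-2.  -0.7  4.4] T [0.11 0.46 0.08] w 40.4
head z [np.float64(0.2062), np.float64(0.2059), np.float64(0.2057), np.float64(0.206), np.float64(0.206)]
```

```bash
python3 -m crank '[[[0,0,0.8,10,200],[0,0,0.8,10,200],[0,0,0.8,10,200],[0,0,0.8,10,200],[0,0,0.8,10,200],[0,0,0.8,10,200],[0,0,0.8,10,200],[0,0,0.8,10,200],[0,0,0.8,10,200],[0,0,0.8,10,200]]]'; python3 -c "
from h import *
st();headz()"
```

```text
clock: 14.12
eef_pos: [0.6, 0.0629, 0.1748]
tool_rot: [0.49, 0.872, 0.001, 0.007]
ft_force: [-1.1, 0.8, 2.9]
grip_width: 0.0406
t 14.12 pos [600.   62.9 174.8] tx [-0.519  0.855 -0.011] tz [ 0.013 -0.005 -1.   ] q [ 6.2 26.6 10.2 73.  -0.4 64.9] F [-1.1  0.8  2.9] T [-0.04  0.47  0.12] w 40.6
head z [np.float64(0.2048), np.float64(0.2047), np.float64(0.2045), np.float64(0.205), np.float64(0.2049)]
```

```bash
python3 -m crank '[[[0,0,0.8,10,200],[0,0,0.8,10,200],[0,0,0.8,10,200],[0,0,0.8,10,200],[0,0,0.8,10,200],[0,0,0.8,10,200],[0,0,0.8,10,200],[0,0,0.8,10,200],[0,0,0.8,10,200],[0,0,0.8,10,200]]]'; python3 -c "
from h import *
st();headz()"
```

```text
clock: 15.42
eef_pos: [0.6013, 0.0624, 0.1733]
tool_rot: [0.983, 0.186, 0.009, 0.004]
ft_force: [-2.2, -0.7, 4.9]
grip_width: 0.0409
t 15.43 pos [601.3  62.4 173.3] tx [0.931 0.365 0.017] tz [ 0.02  -0.005 -1.   ] q [  6.1  26.4   9.8  72.3  -0.4 164.7] F [-2.2 -0.7  4.9] T [-0.04  0.54  0.07] w 40.9
head z [np.float64(0.2028), np.float64(0.2037), np.float64(0.2032), np.float64(0.2033), np.float64(0.2034)]
```

```bash
python3 -m crank '[[[0,0,0.8,5,200],[0,0,0.8,4,200],[0,0,0,0,200],[0,0,0,0,200],[0,0,0,0,200],[0,0,0,0,200]]]'
python3 - <<'E'
from h import *
st();headz();o=bot.get_obs();print(o["joint_vel"].round(3))
cv2.imwrite("pics/w5.png",bot.camera("wrist")["img"]);cv2.imwrite("pics/s5.png",bot.camera("scene")["img"])
E
```

```text
clock: 16.23
eef_pos: [0.6013, 0.0623, 0.1732]
tool_rot: [0.993, 0.118, 0.01, 0.004]
ft_force: [-1.3, -0.1, 2.9]
grip_width: 0.0407
t 16.23 pos [601.3  62.3 173.2] tx [0.972 0.235 0.019] tz [ 0.021 -0.005 -1.   ] q [  6.1  26.4   9.7  72.2  -0.4 172.5] F [-1.3 -0.1  2.9] T [-0.06  0.41 -0.03] w 40.7
head z [np.float64(0.2032), np.float64(0.2031), np.float64(0.2028), np.float64(0.2032), np.float64(0.2031)]
[ 0.001 -0.001 -0.001 -0.001 -0.     0.007]
```

View pics/w5.png

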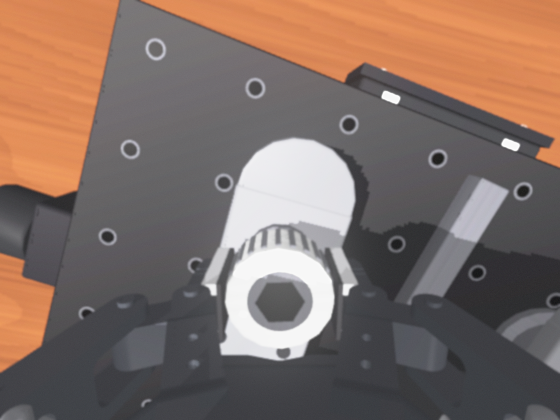

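View pics/s5.png

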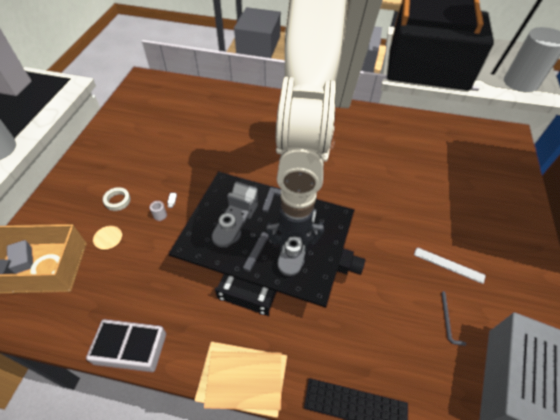

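The hex recess keeps the same orientation in the hand as when regripped, so there was no slip (head at (280,300)). Bystanders are in place. Handing in.

```bash
python3 -c "
from h import *
print(bot.job_done()); st()"
```

```text
the job is handed in; nothing more can be done
None
the job is handed in; nothing more can be done
```

I turned the standing bolt (the left one in the top view, at about x 0.601, y 0.063) backward until it dropped. I then regripped it and turned it forward about 347°. The job was handed in at about 16 s of the 69 s limit, and no verdict is reported.

- **Drop:** it came after about 65° of backward turning. The tool fell about 4.3 mm and the vertical force flipped to the bolt's weight. With the fingers loosened, the wrist camera put the head top about 51 mm above the foot, which fits a height of −5 mm.
- **Forward turn:** by joint 6 the bolt stands about 342° past the drop, near −6.0 rad against the target of −6.28 ±1.0. The head went down another 4.8 mm, which puts the height near −9.8 mm.
- **Final state:** the fingers still grip the head at about 41 mm opening, with about 3 N of push down and the joints at rest. The hex recess had not turned in the hand since the regrip.
- **Bystanders:** the tight bolt and the loose items looked unmoved in the last scene picture. I judged that by eye and did not measure it.
- **Mismatch:** during the backward turn the tool rose only about 0.3 mm where about 0.9 mm was expected. The bolt probably slid up a little between the pads; the check with the fingers loosened confirmed the drop anyway.

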